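Charge a mill jar from a beaker over its splash guard and cover it

TASK

Tip the three grinding balls out of the small beaker into the mill jar that sits sunk inside the square splash guard: angle the beaker so that its mouth comes in low over the jar, inside the guard, without knocking the guard. Stand the empty beaker upright on the worktop again, then set the flanged cover, recess down, fully home over the jar's raised rim. Leave the wash bottle, the large beaker and the cream jar where they are.

Things in the scene. Friction and masses are not known exactly. Their poses are not given: they have to be found in the camera images.
- mill_bay: Fixed milling bay; origin on the worktop on the jar's axis, z up, x and y square to the walls. A square steel splash guard stands round the jar, concentric: 150 mm inside, 158 mm outside, walls 4 mm thick with their top 75 mm above the worktop, on a base plate 176 mm square and 6 mm thick.
- jar_mouth (a point): Centre of the mouth of the open round aluminium mill jar fixed in the middle of the bay, 45 mm above the worktop; z up. Bore 84 mm diameter, floor 12 mm above the worktop; its top rim is a centring spigot 92 mm outside diameter that stands 8 mm above a flat shoulder 116 mm in diameter.
- jar_shoulder (a point): Centre of the jar's flat shoulder, 8 mm below the mouth, 37 mm above the worktop: the cover's foot rests at this height when home.
- beaker_center (a point): The small glass beaker, middle of its axis, 35.5 mm above its underside; z to the mouth. 71 mm tall, body 55 mm outside diameter, rim bead (top 7 mm) 62 mm, inside 49 mm; 0.1 kg. Stands left or right of the bay and holds the three balls, which roll out when it is tipped to level or beyond. Can be held across the body below the bead, the hand upright or leaning 45 degrees.
- beaker_rim (a point): Centre of the small beaker's mouth, 71 mm above its underside; z points out of the mouth.
- ball1_center (a point): Centre of a smooth white ceramic grinding ball, 26 mm diameter, 36 g, in the small beaker at the start.
- ball2_center (a point): Centre of the second such ball.
- ball3_center (a point): Centre of the third such ball.
- cover_knob (a point): Centre of the round grip on top of the cover's stem, 28 mm diameter, 26 mm tall, 77 mm above the cover's foot; z up. The cover: flanged aluminium cap 116 mm diameter, 30 mm thick, recess below 97 mm diameter, 24 mm deep; 90 mm tall with its stem; 0.25 kg. It stands recess down on the worktop, on the other side of the bay from the small beaker.
- cover_foot (a point): Centre of the cover's lower face, 77 mm below the knob's centre.
- wash_bottle_mid (a point): Wash bottle standing upright, 207 mm tall, body 66 mm diameter; its spout reaches 55 mm from the axis along +x or -x of the bottle. Point on its axis, 100 mm up. Leave it.
- big_beaker_mid (a point): Large glass beaker, empty, 94 mm diameter, 111 mm tall. Point on its axis, 55 mm up. Leave it.
- mixer_edge (a point): Fixed point on the worktop at the near right corner of the space filled by a stand mixer (furniture, 0.35 m tall) that reaches from here to the back and to the left. Walls stand 0.3 m further back (+x) and 0.21 m further left (+y) than this point, and wall cabinets hang at the back from 0.5 m up: keep hand and wrist clear.
- cream_jar_mid (a point): Closed cream jar, 65 mm diameter, 50 mm tall. Point on its axis, 25 mm up. Leave it.

How it is judged:
By the outcome, as a careful person would: the job done as asked, in the order asked, and still so for the second after the job is handed in, with the robot touching nothing.
It also fails if it takes over 72 s, if anything falls off the work surface, if the arm or the gripper's body presses on something with over 40 N, if the wrist force passes 120 N, or if a joint passes its speed limit or range.

ROBOT

A 6-joint arm with a two-finger parallel gripper is mounted at the origin on a cart in front of the work surface, level with it; the furniture and walls round the work are solid. World frame = base frame: x ahead of the robot, y to its left, z up, the work surface at z = 0. Lengths are in m, angles in degrees, forces in N, time in s.
With the tool pointing down it reaches from about 0.4 to 0.825 m from the base axis. Payload 7 kg.
Tool frame: the origin (TCP) lies on the centre line of the jaws, within the pads' length; the fingertips stand 19 mm ahead of it and the grasp point (between the pads) is the TCP; z points along the fingers, y is the line along which they close (so a half turn about z gives the same grasp; the last joint's range is limited). The gripper opens to 88 mm and grips with 3 to 60 N. Pads are 19 mm wide; open, the fingers measure 130 mm over their backs; the gripper's body (78 mm by 193 mm) begins 47 mm behind the grasp point.
Start: joints at [-50.873, 20.546, 0.682, 0, -70.136, -16.507], TCP at [0.26, -0.623, 0.246] pointing down, gripper open.
Joint ranges: [-176.03, 176.03], [-82.01, 121.73], [-58.28, 71.71], [-173.87, 95.51], [-174.79, -0.11], [-173.66, 173.66]. Speed limits (degrees/s): [136.94, 136.94, 172.46, 180, 180, 180].

INTERFACE

Orientations are given as [roll, pitch, yaw] about the fixed x, y, z axes, in that order (R = Rz(yaw) Ry(pitch) Rx(roll)).
In Python, from plant import * gives the robot as it stands. The module is installed in compiled form; this text tells all that it offers.
- The arm moves only by the tool play_rows, never from a script. Its argument "deltas" is a list of rows, each a list of 6 numbers: the shift along the world's x, y, z scaled (see below), then the turn, a rotation vector about the world's x, y, z scaled (see below). A call has 1 to 10 rows; each row shifts and turns the commanded pose from where the row before left it; what a row does not reach is not made up. The controller multiplies each number of a shift by 800 mm and each number of a turn by 180 degrees. A row lasts 1/10 s, in which the tool goes at most 50 mm and 8.59 degrees, less where a joint would pass 70% of its speed; a pose out of reach is approached as far as the arm can. A call with a number of a shift or a turn outside -1 to 1 is refused whole. A call with a gripper value outside its range is refused whole. "gripper" is the gripper command: -1 is shut, 1 is fully open, values between are in proportion, set as the call begins (left out, the last holds). The fingers move at their own pace and stop on an object; the grip force is fixed at half the most. Time passes only in rows, so rows that do not move let the fingers close. It gives the time, the measured TCP pose, the force, the opening and the grip force at its end, in the units of the state.
- get_obs(): the state, without advancing time (a new reading comes with each control period).
- snapshot(name): name is "scene" or "top" or "wrist"; returns (picture, depth): 480x640x3 uint8, blue, green, red; 480x640 float32, m along the optical axis (not along the pixel's ray), 0 where there is no reading.
- camera_model(name): a dict with "fx", "fy", "cx", "cy" (pixels), "world_to_cam" (4x4, takes a point from world to camera coordinates). Camera axes: x right, y down, z forward; pixel columns grow to the right and rows downward; lengths in m; the calibration is good to about 2 mm. The wrist camera is an equidistant fisheye: a pixel r from the principal point sees the ray r / f radians off the axis. A picture is of the moment at which its call begins: read the wrist's pose just before it. camera_model takes no time and is no camera call; for the wrist camera it gives the pose at the moment of the call.
- close_job(): hands the job in; it is judged then, once.
The state is a dict: "clock": time; "joint_pos": joint angles; "qvel": joint speeds; "tau": joint torques, N m; "tool_pos": TCP position; "orientation": TCP orientation; "force": force on the tool from outside, world axes, zero at the start; "moment": the same for the moment, N m; "opening": finger opening in m; "gripper_force": force on a finger pad.
Only numpy, scipy, OpenCV 4.12 (cv2) and the standard library are available. Lean on these libraries where they do the work, as an engineer would, in place of code of your own. Each camera call takes 0.05 s, during which the arm holds its last target. There are 200 camera calls.

## Working session

There is one attempt and no reset: what is moved stays moved. The work goes in short steps, Python scripts to look and compute and a tool call to move; the robot and the scene stay as the last step left them, time stands still between calls to the robot, and variables do not carry over. Pictures are saved under pics/ and viewed, at most 10 in all, crops included, and the job is handed in when it is done.

Besides the shell and the picture viewer there is one more tool, called after "Request:" by a JSON object that holds its "method" and its "body", one argument or row to a line. play_rows: Moves the arm, as the interface text tells. Its arguments: {"type":"object","properties":{"deltas":{"type":"array","items":{"type":"array","items":{"type":"number","minimum":-1,"maximum":1}}},"gripper":{"type":"number"}},"required":["deltas"]}

```bash
mkdir -p pics
python3 - <<'E'
from plant import *
import cv2,numpy as np
o=get_obs();print(o)
for n in("scene","top"):
    p,d=snapshot(n);cv2.imwrite(f"pics/{n}0.png",p);np.save(f"{n}0.npy",d);m=camera_model(n);print(n,m)
    np.save(f"{n}_T.npy",m["world_to_cam"])
E
```

```text
{'clock': 0.0, 'joint_pos': array([-5.08740469e+01,  2.05916832e+01,  6.33217470e-01, -2.11298258e-02,
       -7.01360269e+01, -1.65075236e+01]), 'qvel': array([-0.02141166,  0.01597123,  0.03978436,  0.03650664,  0.13260891,
        0.04325245]), 'tau': array([ 4.46336317e-04, -5.82717705e+01,  2.93055207e+01,  6.99754760e+00,
        6.86664323e-03, -1.55706061e-04]), 'tool_pos': array([ 0.25940762, -0.62265722,  0.24461246]), 'orientation': array([ 1.79903758e+02, -7.80743608e-03, -1.57388760e+02]), 'force': array([-0.21022202,  0.28372877, -0.49390757]), 'moment': array([-0.02278084,  0.00064732,  0.0078584 ]), 'gripper_force': 0.0, 'opening': 0.0878182184213466}
scene {'fx': 490.26989936668724, 'fy': 490.26989936668724, 'cx': 327.76508338129196, 'cy': 241.81499522176202, 'world_to_cam': array([[ 0.63581896, -0.77178164, -0.00934586, -0.34766143],
       [-0.47870655, -0.38481796, -0.78914839,  0.31414462],
       [ 0.60545378,  0.50622943, -0.61413148,  0.57712831],
       [ 0.        ,  0.        ,  0.        ,  1.        ]])}
top {'fx': 618.9707266198354, 'fy': 618.9707266198354, 'cx': 318.6740939484187, 'cy': 238.0496217290108, 'world_to_cam': array([[ 0.0263746 , -0.9996513 ,  0.00128586, -0.0165929 ],
       [-0.99008829, -0.02629975, -0.13796199,  0.55895701],
       [ 0.1379477 ,  0.00236558, -0.99043669,  1.06383355],
       [ 0.        ,  0.        ,  0.        ,  1.        ]])}
```

View pics/scene0.png

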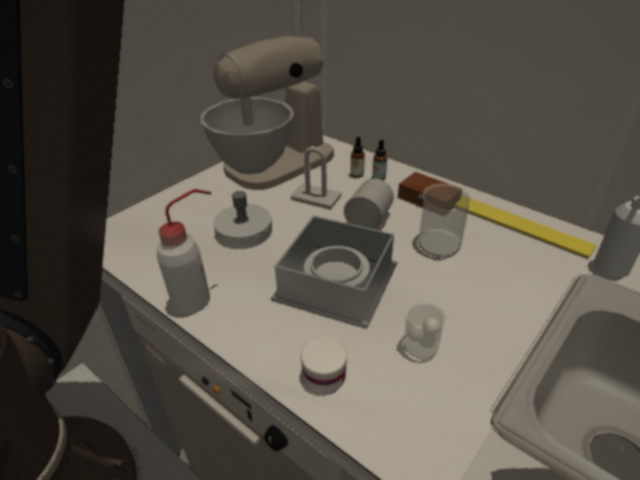

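View pics/top0.png

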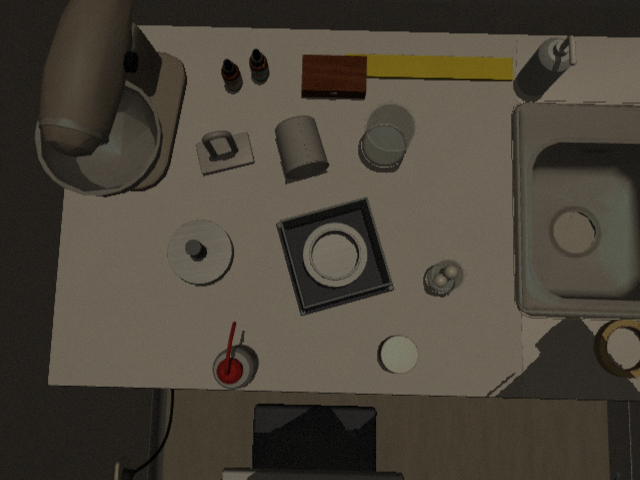

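The pictures show the bay near top (335,255), the cover at (200,252), the beaker with balls at (440,278), the cream jar at (398,355), the wash bottle at (235,368) and the big beaker at (385,140). I'll measure these now.

```bash
cat > h.py <<'E'
import numpy as np,cv2
K={"scene":(490.27,327.765,241.815),"top":(618.97,318.674,238.05)}
def cloud(n,d):
    f,cx,cy=K[n];T=np.load(f"{n}_T.npy");v,u=np.mgrid[:480,:640]
    P=np.stack([(u-cx)/f*d,(v-cy)/f*d,d],-1);return (P-T[:3,3])@T[:3,:3]
def cast(n,u,v,z):
    f,cx,cy=K[n];T=np.load(f"{n}_T.npy");R=T[:3,:3];c=-R.T@T[:3,3]
    r=R.T@np.array([(u-cx)/f,(v-cy)/f,1]);return c+r*(z-c[2])/r[2]
def proj(n,P):
    f,cx,cy=K[n];T=np.load(f"{n}_T.npy");p=T[:3,:3]@np.array(P)+T[:3,3];return cx+f*p[0]/p[2],cy+f*p[1]/p[2]
def circ(P):
    A=np.c_[2*P,np.ones(len(P))];s=np.linalg.lstsq(A,(P**2).sum(1),rcond=None)[0];return s[:2],np.sqrt(s[2]+s[:2]@s[:2])
E
python3 - <<'E'
from h import *
np.set_printoptions(precision=4,suppress=True)
for n in("top","scene"):
    d=np.load(n+"0.npy");C=cloud(n,d);C[d==0]=9
    w=lambda b,z0,z1:C[(C[...,0]>b[0])&(C[...,0]<b[1])&(C[...,1]>b[2])&(C[...,1]<b[3])&(C[...,2]>z0)&(C[...,2]<z1)]
    c0=cast("top",335,255,.045)[:2]; k=cast("top",200,252,.03)[:2]; b=cast("top",440,278,.035)[:2];cj=cast("top",398,355,.05)[:2];wb=cast("top",235,368,.1)[:2];bb=cast("top",384,145,.05)[:2]
    print(n,c0,k,b,cj,wb,bb)
    bx=lambda c,r:(c[0]-r,c[0]+r,c[1]-r,c[1]+r)
    g=w(bx(c0,.13),.068,.085);print("guard",len(g),cv2.minAreaRect(g[:,:2].astype(np.float32)))
    j=w(bx(c0,.065),.03,.055)
    if len(j): 
        r=cv2.minEnclosingCircle(j[:,:2].astype(np.float32));print("jar",len(j),r)
    q=w(bx(k,.09),.02,.04);print("cover",len(q),cv2.minEnclosingCircle(q[:,:2].astype(np.float32)),np.median(q[:,2]))
    q=w(bx(k,.09),.08,.1);print("knob",len(q),q.mean(0) if len(q) else 0, cv2.minEnclosingCircle(q[:,:2].astype(np.float32))if len(q) else 0)
    q=w(bx(cj,.05),.04,.06);print("cream",len(q),q.mean(0))
    q=w(bx(b,.06),.012,.1);print("beaker",len(q),q.mean(0) if len(q) else 0,np.percentile(q[:,2],[5,50,95]) if len(q) else 0)
    q=w(bx(wb,.09),.06,.14);print("bottle",len(q),q.mean(0))
    q=w(bx(bb,.09),.012,.14);print("bigb",len(q),q.mean(0) if len(q) else 0)
p=cv2.imread("pics/top0.png");s=cv2.imread("pics/scene0.png")
a=cv2.resize(p[240:320,400:480],(480,480),interpolation=cv2.INTER_CUBIC);c=cv2.resize(s[290:370,385:465],(480,480)[:],interpolation=cv2.INTER_CUBIC)
o=np.hstack([a,c]);o=cv2.convertScaleAbs(o,alpha=1.6);cv2.imwrite("pics/bk.png",cv2.resize(o,(800,400)))
E
```

```text
top [ 0.5289 -0.0314] [0.5296 0.2099] [ 0.494  -0.2186] [ 0.3585 -0.1434] [0.3328 0.129 ] [ 0.7299 -0.115 ]
guard 912 ((0.5310683250427246, -0.03093560039997101), (0.15849024057388306, 0.1583736389875412), 17.0340518951416)
jar 1646 ((0.5290944576263428, -0.03139481693506241), 0.08848221600055695)
cover 3016 ((0.5300878286361694, 0.21087925136089325), 0.058741629123687744) 0.029692979933443234
knob 222 [0.5299 0.2106 0.0894] ((0.5309106707572937, 0.21099527180194855), 0.014316688291728497)
cream 1159 [ 0.3594 -0.1446  0.0498]
beaker 903 [ 0.4974 -0.2274  0.0504] [0.0189 0.0519 0.0716]
bottle 864 [0.3373 0.1236 0.1193]
bigb 1862 [ 0.7495 -0.1211  0.0696]
scene [ 0.5289 -0.0314] [0.5296 0.2099] [ 0.494  -0.2186] [ 0.3585 -0.1434] [0.3328 0.129 ] [ 0.7299 -0.115 ]
guard 1312 ((0.5311571359634399, -0.031563133001327515), (0.16076086461544037, 0.15919409692287445), 17.245712280273438)
jar 1338 ((0.5306110382080078, -0.03184768930077553), 0.08926685899496078)
cover 1593 ((0.5305063128471375, 0.20992892980575562), 0.05935627967119217) 0.031111381272959534
knob 149 [0.5282 0.2072 0.0889] ((0.5299607515335083, 0.21040455996990204), 0.015858469530940056)
cream 1519 [ 0.3566 -0.1492  0.0504]
beaker 1864 [ 0.4947 -0.2279  0.0493] [0.0183 0.0525 0.0714]
bottle 1887 [0.3224 0.1114 0.1038]
bigb 2923 [ 0.7358 -0.1247  0.0726]
```

View pics/bk.png

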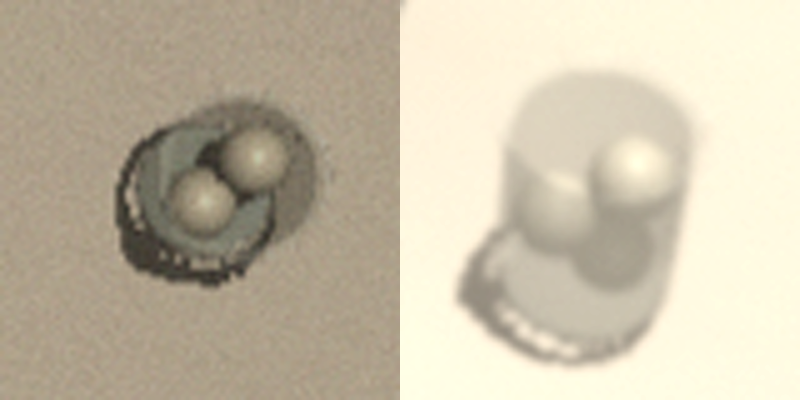

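Run:
```python
from h import *
np.set_printoptions(precision=4,suppress=True)
print("base",cast("top",440.6,278,0.0),"rim",cast("top",450.6,273.6,.071))
for n in("top","scene"):
    d=np.load(n+"0.npy");C=cloud(n,d);C[d==0]=9
    R=np.linalg.norm(C[...,:2]-[.496,-.228],axis=-1)
    q=C[(R<.06)&(C[...,2]>.064)&(C[...,2]<.078)];h=cv2.convexHull(q[:,:2].astype(np.float32))[:,0]
    print(n,len(q),cv2.minEnclosingCircle(q[:,:2].astype(np.float32)),circ(h))
    for z in(.02,.03,.04,.05,.06):
        q=C[(R<.06)&(abs(C[...,2]-z)<.005)];print(z,len(q),q.min(0),q.max(0))
    for nm,c,z0,z1 in(("bot",(.33,.12),.03,.10),("red",(.33,.12),.15,.25),("bigb",(.74,-.123),.1,.118),("cream",(.358,-.147),.03,.06)):
        R2=np.linalg.norm(C[...,:2]-c,axis=-1);q=C[(R2<.09)&(C[...,2]>z0)&(C[...,2]<z1)]
        print(nm,len(q),cv2.minEnclosingCircle(q[:,:2].astype(np.float32)),q[:,2].max())
# ring of jar: bright pixels
p=cv2.imread("pics/top0.png",0);m=((p>120)*255).astype(np.uint8)[200:310,285:385]
for c in cv2.findContours(m,cv2.RETR_LIST,cv2.CHAIN_APPROX_NONE)[0]:
    if len(c)>60:
        (u,v),a,_=cv2.fitEllipse(c);print("ell",u+285,v+200,a,cast("top",u+285,v+200,.045),cast("top",u+285,v+200,.037))
```

```text
base [ 0.4968 -0.2265  0.    ] rim [ 0.4992 -0.2297  0.071 ]
top 263 ((0.4961743652820587, -0.2254849076271057), 0.030715515837073326) (array([ 0.4965, -0.2257]), np.float64(0.02973020348184829))
0.02 82 [ 0.47   -0.2525  0.015 ] [ 0.5228 -0.199   0.025 ]
0.03 59 [ 0.4711 -0.2526  0.0256] [ 0.5226 -0.1989  0.035 ]
0.04 182 [ 0.4707 -0.252   0.0352] [ 0.5226 -0.1987  0.0449]
0.05 171 [ 0.4754 -0.2521  0.045 ] [ 0.5228 -0.1983  0.0549]
0.06 141 [ 0.4735 -0.2542  0.055 ] [ 0.5232 -0.1989  0.0648]
bot 160 ((0.3385887145996094, 0.12745130062103271), 0.032595038414001465) 0.09859966946495596
red 668 ((0.35976362228393555, 0.1283661425113678), 0.04788364842534065) 0.21031618708543776
bigb 457 ((0.7431827783584595, -0.12114404141902924), 0.046786051243543625) 0.11602612841448078
cream 1167 ((0.3588794469833374, -0.14506298303604126), 0.03309338167309761) 0.05649412092367166
scene 401 ((0.4972826838493347, -0.22583554685115814), 0.031109454110264778) (array([ 0.4976, -0.2262]), np.float64(0.029973546978827155))
0.02 160 [ 0.4687 -0.2542  0.0151] [ 0.5209 -0.2063  0.025 ]
0.03 205 [ 0.4708 -0.2537  0.025 ] [ 0.5215 -0.2014  0.035 ]
0.04 258 [ 0.4699 -0.2537  0.035 ] [ 0.5248 -0.2009  0.045 ]
0.05 383 [ 0.47   -0.2536  0.045 ] [ 0.5257 -0.2003  0.055 ]
0.06 458 [ 0.4705 -0.254   0.055 ] [ 0.5257 -0.2004  0.065 ]
bot 1336 ((0.33262115716934204, 0.12870748341083527), 0.03337855264544487) 0.09982359345286583
red 681 ((0.3598034381866455, 0.12639272212982178), 0.04806981235742569) 0.20969026172035715
bigb 578 ((0.7440683841705322, -0.12018473446369171), 0.04827002063393593) 0.11361783887235065
cream 1713 ((0.35959288477897644, -0.14627961814403534), 0.033615417778491974) 0.054340560689611864
```

The beaker is at (0.497,-0.226), the bay at (0.531,-0.031) with yaw 17°, and the cover at (0.530,0.2105). I'll grasp with the hand leaning 45°, tilting along azimuth 80°, so the hand ends on the free side when pouring.

Request:
{"method": "play_rows", "body": {
  "deltas": [
    [0.014, 0.0195, -0.008, 0, 0, 0.032],
    [0.014, 0.0195, -0.008, 0, 0, 0.032],
    [0.014, 0.0195, -0.008, 0, 0, 0.032],
    [0.014, 0.0195, -0.008, 0, 0, 0.032],
    [0.014, 0.0195, -0.008, 0, 0, 0.032],
    [0.014, 0.0195, -0.008, 0, 0, 0.032],
    [0.014, 0.0195, -0.008, 0, 0, 0.032],
    [0.014, 0.0195, -0.008, 0, 0, 0.032],
    [0.014, 0.0195, -0.008, 0, 0, 0.032],
    [0.014, 0.0195, -0.008, 0, 0, 0.032]
  ],
  "gripper": 1
}}

```text
clock: 1.1
tool_pos: [0.3718, -0.4662, 0.1809]
orientation: [180.0, 0.0, -99.6]
force: [-0.0, -0.1, 0.4]
opening: 0.0874
gripper_force: 0.0
```

Request:
{"method": "play_rows", "body": {
  "deltas": [
    [0.014, 0.0195, -0.008, 0.0246, -0.0043, 0],
    [0.014, 0.0195, -0.008, 0.0246, -0.0043, 0],
    [0.014, 0.0195, -0.008, 0.0246, -0.0043, 0],
    [0.014, 0.0195, -0.008, 0.0246, -0.0043, 0],
    [0.014, 0.0195, -0.008, 0.0246, -0.0043, 0],
    [0.014, 0.0195, -0.008, 0.0246, -0.0043, 0],
    [0.014, 0.0195, -0.008, 0.0246, -0.0043, 0],
    [0.014, 0.0195, -0.008, 0.0246, -0.0043, 0],
    [0.014, 0.0195, -0.008, 0.0246, -0.0043, 0],
    [0.014, 0.0195, -0.008, 0.0246, -0.0043, 0]
  ]
}}

```text
clock: 2.1
tool_pos: [0.484, -0.3106, 0.1172]
orientation: [-179.9, 45.1, -99.7]
force: [-0.1, -0.3, -0.4]
opening: 0.0874
gripper_force: 0.0
```

```bash
cat > st.py <<'E'
from plant import *
import numpy as np
from scipy.spatial.transform import Rotation as Ro
np.set_printoptions(precision=4,suppress=True)
def st():
    o=get_obs();R=Ro.from_euler("xyz",o["orientation"],degrees=True).as_matrix()
    print("t",o["clock"],"pos",o["tool_pos"],"z",R[:,2],"y",R[:,1],"q",o["joint_pos"].round(1),"F",o["force"].round(1),"open",o["opening"],o["gripper_force"])
    return o,R
E
python3 -c "
from st import *;st()
import cv2;p,d=snapshot('wrist');cv2.imwrite('pics/w1.png',p);print(camera_model('wrist'))"
```

```text
t 2.1 pos [ 0.484  -0.3106  0.1172] z [ 0.1222  0.6982 -0.7054] y [-0.9853  0.1708 -0.0017] q [-39.7  34.8   6.8 -38.  -88.8  40.1] F [-0.1 -0.3 -0.4] open 0.08743522149670543 0.0
{'fx': 371.64829954431775, 'fy': 371.64829954431775, 'cx': 317.74973455419536, 'cy': 243.29891215944338, 'world_to_cam': array([[-0.985 ,  0.1723,  0.0019,  0.5306],
       [ 0.0845,  0.4735,  0.8768,  0.0383],
       [ 0.1502,  0.8638, -0.4809,  0.4021],
       [ 0.    ,  0.    ,  0.    ,  1.    ]])}
```

Request:
{"method": "play_rows", "body": {
  "deltas": [
    [0.0016, 0.0106, -0.0105, 0, 0, 0],
    [0.0016, 0.0106, -0.0105, 0, 0, 0],
    [0.0016, 0.0106, -0.0105, 0, 0, 0],
    [0.0016, 0.0106, -0.0105, 0, 0, 0],
    [0.0016, 0.0106, -0.0105, 0, 0, 0],
    [0.0016, 0.0106, -0.0105, 0, 0, 0],
    [0.0016, 0.0106, -0.0105, 0, 0, 0],
    [0.0016, 0.0106, -0.0105, 0, 0, 0],
    [0.0016, 0.0106, -0.0105, 0, 0, 0],
    [0.0016, 0.0106, -0.0105, 0, 0, 0]
  ]
}}

```text
clock: 3.15
tool_pos: [0.4965, -0.2256, 0.0328]
orientation: [-179.9, 45.0, -99.7]
force: [-0.3, 0.4, 0.2]
opening: 0.0879
gripper_force: 0.0
```

```bash
python3 -c "
from st import *;st()
import cv2;p,d=snapshot('scene');w,_=snapshot('wrist');cv2.imwrite('pics/s2.png',cv2.resize(np.hstack([p[200:440,280:560],w[120:360,180:460]]),(800,343)))"
```

```text
t 3.15 pos [ 0.4965 -0.2256  0.0328] z [ 0.1216  0.696  -0.7077] y [-0.9854  0.1705 -0.0016] q [-33.8  37.   -2.2 -41.6 -76.9  43.5] F [-0.3  0.4  0.2] open 0.08789583590380498 0.0
```

View pics/s2.png

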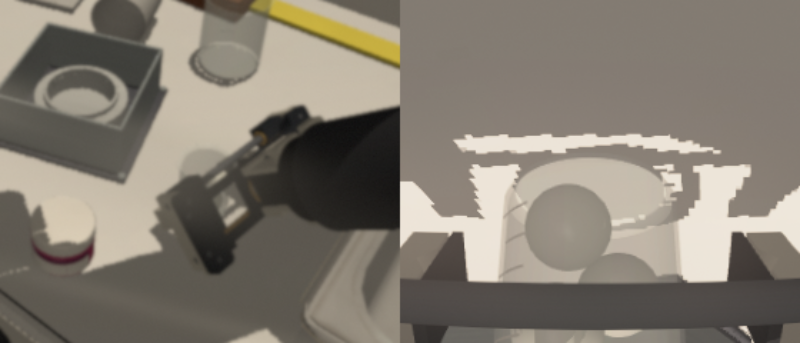

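The wrist view shows the beaker centred between the fingers (crop column about 597). I'll close on it and lift.

Request:
{"method": "play_rows", "body": {
  "deltas": [
    [0, 0, 0, 0, 0, 0],
    [0, 0, 0, 0, 0, 0],
    [0, 0, 0, 0, 0, 0],
    [0, 0, 0, 0, 0, 0],
    [0, 0, 0, 0, 0, 0],
    [0, 0, 0, 0, 0, 0],
    [0, 0, 0, 0, 0, 0],
    [0, 0, 0, 0, 0, 0]
  ],
  "gripper": -1
}}

```text
clock: 4.05
tool_pos: [0.4966, -0.2265, 0.0338]
orientation: [-179.8, 44.9, -99.7]
force: [1.4, -0.3, 2.5]
opening: 0.0529
gripper_force: 30.0
```

Request:
{"method": "play_rows", "body": {
  "deltas": [
    [0, 0, 0.004, 0, 0, 0],
    [0, 0, 0.008, 0, 0, 0],
    [0, 0, 0.015, 0, 0, 0],
    [0, 0, 0.02, 0, 0, 0],
    [0, 0, 0.02, 0, 0, 0],
    [0, 0, 0.02, 0, 0, 0],
    [0, 0, 0.02, 0, 0, 0],
    [0, 0, 0.02, 0, 0, 0],
    [0, 0, 0.015, 0, 0, 0],
    [0, 0, 0.008, 0, 0, 0]
  ]
}}

```text
clock: 5.05
tool_pos: [0.4967, -0.2265, 0.1552]
orientation: [-179.7, 44.9, -99.6]
force: [-0.0, -0.8, -2.1]
opening: 0.0528
gripper_force: 29.9
```

Request:
{"method": "play_rows", "body": {
  "deltas": [
    [0.0015, 0.009, 0, -0.01, 0.0018, 0],
    [0.003, 0.016, 0, -0.02, 0.0035, 0],
    [0.004, 0.022, 0, -0.025, 0.0044, 0],
    [0.004, 0.024, 0, -0.025, 0.0044, 0],
    [0.004, 0.024, 0, -0.025, 0.0044, 0],
    [0.004, 0.024, 0, -0.025, 0.0044, 0],
    [0.004, 0.024, 0, -0.025, 0.0044, 0],
    [0.004, 0.022, 0, -0.025, 0.0044, 0],
    [0.003, 0.016, 0, -0.02, 0.0035, 0],
    [0.002, 0.01, 0, -0.015, 0.0026, 0]
  ]
}}

```text
clock: 6.05
tool_pos: [0.5229, -0.0718, 0.1537]
orientation: [180.0, 5.5, -99.7]
force: [0.1, -1.5, -3.1]
opening: 0.0531
gripper_force: 29.9
```

Request:
{"method": "play_rows", "body": {
  "deltas": [
    [0, 0, -0.002, -0.015, 0.0026, 0],
    [0, 0, -0.005, -0.02, 0.0035, 0],
    [0, 0, -0.006, -0.025, 0.0044, 0],
    [0, 0, -0.006, -0.025, 0.0044, 0],
    [0, 0, -0.006, -0.025, 0.0044, 0],
    [0, 0, -0.006, -0.025, 0.0044, 0],
    [0, 0, -0.005, -0.02, 0.0035, 0],
    [0, 0, -0.003, -0.015, 0.0026, 0],
    [0, 0, -0.001, -0.01, 0.0018, 0],
    [0, 0, 0, 0, 0, 0]
  ]
}}

```text
clock: 7.05
tool_pos: [0.5229, -0.0732, 0.1209]
orientation: [179.8, -27.3, -99.7]
force: [0.4, 0.5, -2.0]
opening: 0.0531
gripper_force: 30.0
```

```bash
python3 -c "
from st import *;o,R=st()
tz,ty=R[:,2],R[:,1];up=np.array([0,0,1.]);
# beaker axis: tool z rotated so that at lean45 it was up
b=Ro.from_rotvec(ty*np.deg2rad(135)).apply(tz);b2=Ro.from_rotvec(-ty*np.deg2rad(135)).apply(tz);print(b,b2)
import cv2;p,d=snapshot('scene');w,_=snapshot('wrist');cv2.imwrite('pics/s3.png',cv2.resize(np.hstack([p[150:390,220:500],w[120:360,180:460]]),(800,343)))"
```

```text
t 7.05 pos [ 0.5229 -0.0732  0.1209] z [-0.081  -0.4518 -0.8885] y [-0.9854  0.1701  0.0033] q [ 27.1  18.8 -35.7  26.2 -55.8 -55.6] F [ 0.4  0.5 -2. ] open 0.05308802040735503 29.957431498914957
[-0.0485 -0.2998  0.9528] [0.1631 0.9387 0.3037]
```

View pics/s3.png

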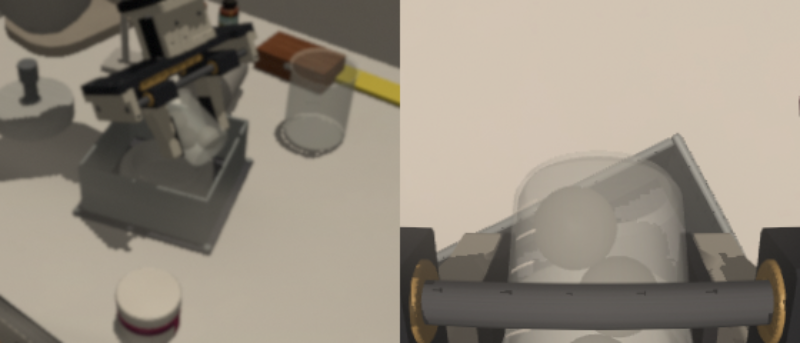

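The picture shows the three balls still in the beaker at about 72° of tilt, over the jar and clear of the guard. Now I'll pour.

Request:
{"method": "play_rows", "body": {
  "deltas": [
    [0, 0, -0.003, -0.02, 0.0035, 0],
    [0, 0, -0.0035, -0.022, 0.0039, 0],
    [0, 0, -0.0035, -0.022, 0.0039, 0],
    [0, 0, -0.003, -0.026, 0.0046, 0],
    [0, 0, -0.003, -0.026, 0.0046, 0],
    [0, 0, -0.003, -0.026, 0.0046, 0],
    [0, 0, -0.003, -0.026, 0.0046, 0],
    [0, 0, -0.003, -0.026, 0.0046, 0],
    [0, 0, -0.001, -0.01, 0.0018, 0],
    [0, 0, 0, 0, 0, 0]
  ]
}}

```text
clock: 8.15
tool_pos: [0.5231, -0.0735, 0.1]
orientation: [179.3, -64.5, -99.3]
force: [-0.1, -0.4, -1.0]
opening: 0.0531
gripper_force: 30.0
```

Request:
{"method": "play_rows", "body": {
  "deltas": [
    [0, 0, 0, 0, 0, 0],
    [0, 0, 0, 0, 0, 0],
    [0, 0, 0, 0, 0, 0],
    [0, 0, 0, 0, 0, 0],
    [0, 0, 0, 0, 0, 0]
  ]
}}

```text
clock: 8.65
tool_pos: [0.5232, -0.0735, 0.1011]
orientation: [179.6, -64.5, -99.6]
force: [-0.0, -0.2, -0.5]
opening: 0.053
gripper_force: 30.0
```

```bash
python3 -c "
from st import *;o,R=st()
import cv2;p,d=snapshot('scene');w,_=snapshot('wrist');cv2.imwrite('pics/s4.png',cv2.resize(np.hstack([p[150:390,220:500],w[120:360,180:460]]),(800,343)))"
```

```text
t 8.65 pos [ 0.5232 -0.0735  0.1011] z [-0.1572 -0.8886 -0.4309] y [-0.985   0.1727  0.0031] q [ 36.5  38.2 -36.6  39.8 -75.8 -79.1] F [-0.  -0.2 -0.5] open 0.05304561463004951 29.957216810435057
```

View pics/s4.png

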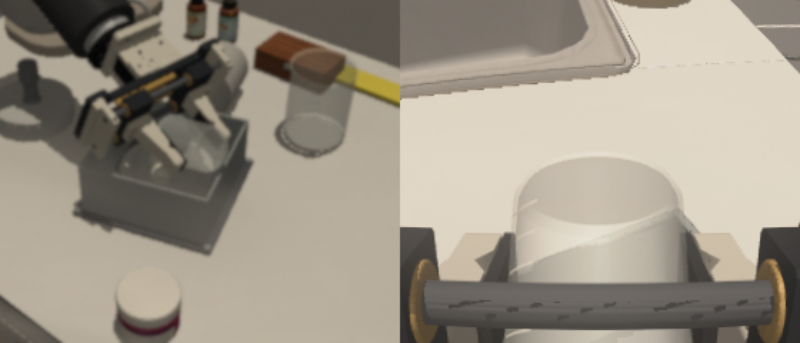

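Request:
{"method": "play_rows", "body": {
  "deltas": [
    [0, 0, 0.008, 0, 0, 0],
    [0, 0, 0.02, 0, 0, 0],
    [0, 0, 0.02, 0, 0, 0],
    [0, 0, 0.02, 0, 0, 0],
    [0, 0, 0.01, 0.033, -0.0058, 0],
    [0, 0, 0.006, 0.033, -0.0058, 0],
    [0, 0, 0, 0.033, -0.0058, 0],
    [0, 0, 0, 0.033, -0.0058, 0],
    [0, 0, 0, 0.033, -0.0058, 0],
    [0, 0, 0, 0.033, -0.0058, 0]
  ]
}}

```text
clock: 9.75
tool_pos: [0.5232, -0.0733, 0.1698]
orientation: [180.0, -28.0, -99.7]
force: [0.9, -0.7, -1.0]
opening: 0.0531
gripper_force: 30.0
```

Request:
{"method": "play_rows", "body": {
  "deltas": [
    [-0.0033, -0.0191, 0, 0.033, -0.0058, 0],
    [-0.0033, -0.0191, 0, 0.033, -0.0058, 0],
    [-0.0033, -0.0191, 0, 0.033, -0.0058, 0],
    [-0.0033, -0.0191, 0, 0.033, -0.0058, 0],
    [-0.0033, -0.0191, 0, 0.033, -0.0058, 0],
    [-0.0033, -0.0191, 0, 0.033, -0.0058, 0],
    [-0.0033, -0.0191, 0, 0.033, -0.0058, 0],
    [-0.0033, -0.0191, 0, 0.033, -0.0058, 0],
    [-0.0033, -0.0191, 0, 0.033, -0.0058, 0],
    [-0.0033, -0.0191, 0, 0.033, -0.0058, 0]
  ]
}}

```text
clock: 10.75
tool_pos: [0.497, -0.2269, 0.1705]
orientation: [-179.6, 32.2, -99.5]
force: [0.3, 0.1, -2.0]
opening: 0.0528
gripper_force: 30.0
```

```bash
cat > go.py <<'E'
from st import *
import sys
def to(pos,az,lean):
    o,R=st();a=np.deg2rad(az);p=np.array([np.cos(a),np.sin(a),0]);l=np.deg2rad(lean)
    z=np.array([0,0,-1])*np.cos(l)+p*np.sin(l);y=np.array([-p[1],p[0],0])
    if y@R[:,1]<0:y=-y
    Rt=np.c_[np.cross(y,z),y,z];w=Ro.from_matrix(Rt@R.T).as_rotvec()
    print("dpos mm",(np.array(pos)-o["tool_pos"])*1000,"units",(np.array(pos)-o["tool_pos"])/.8,"turn units",w/np.pi)
E
python3 -c "
from go import *
to([.4968,-.2265,.0345],80,45)
import h,cv2
p,d=snapshot('top');cv2.imwrite('pics/t5.png',cv2.resize(p[160:340,230:470],(800,600),interpolation=cv2.INTER_CUBIC))
C=h.cloud('top',d);r=np.linalg.norm(C[...,:2]-[.531,-.031],axis=-1);m=(r<.04)&(C[...,2]>.02)&(d>0);print(m.sum(),C[m].max(0))"
```

```text
t 10.75 pos [ 0.497  -0.2269  0.1705] z [ 0.0944  0.5247 -0.8461] y [-0.9858  0.1679 -0.0059] q [-26.6  21.5  -3.1 -31.6 -77.6  27.4] F [ 0.3  0.1 -2. ] open 0.05281691653600631 29.9515487998724
dpos mm [  -0.1977    0.3708 -135.9759] units [-0.0002  0.0005 -0.17  ] turn units [ 0.0703 -0.0103 -0.0016]
478 [0.5575 0.0062 0.0423]
```

View pics/t5.png

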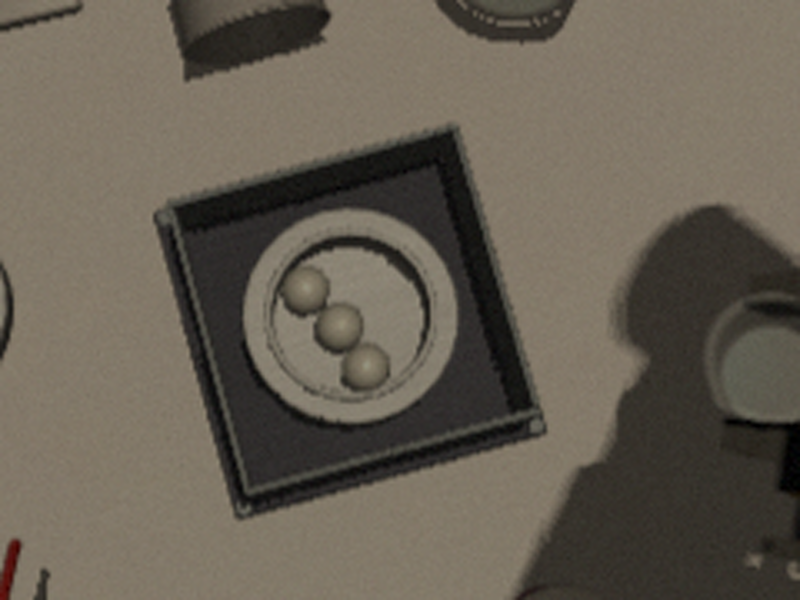

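All three balls lie in the jar (crop around 335,325) and the beaker is empty. Next I'll stand it back up.

Request:
{"method": "play_rows", "body": {
  "deltas": [
    [0, 0, -0.01, 0.0235, -0.0034, -0.0005],
    [0, 0, -0.02, 0.0235, -0.0034, -0.0005],
    [0, 0, -0.025, 0.0233, -0.0035, -0.0006],
    [0, 0, -0.03, 0, 0, 0],
    [0, 0, -0.03, 0, 0, 0],
    [0, 0, -0.025, 0, 0, 0],
    [0, 0, -0.012, 0, 0, 0],
    [0, 0, -0.008, 0, 0, 0],
    [0, 0, -0.005, 0, 0, 0],
    [0, 0, 0, 0, 0, 0]
  ]
}}

```text
clock: 11.8
tool_pos: [0.497, -0.2262, 0.0363]
orientation: [179.6, 44.7, -100.3]
force: [0.5, 0.3, -0.1]
opening: 0.0531
gripper_force: 30.0
```

```bash
python3 -c "
from go import *
to([.4968,-.2265,.034],80,45)"
```

```text
t 11.8 pos [ 0.497  -0.2262  0.0363] z [ 0.1191  0.6938 -0.7103] y [-0.9848  0.1737  0.0045] q [-33.6  36.8  -2.1 -41.3 -77.1  42.7] F [ 0.5  0.3 -0.1] open 0.05309494917756128 29.950670208781958
dpos mm [-0.2297 -0.2938 -2.3124] units [-0.0003 -0.0004 -0.0029] turn units [ 0.0012 -0.0017  0.    ]
```

Request:
{"method": "play_rows", "body": {
  "deltas": [
    [0, 0, -0.001, 0, 0, 0],
    [0, 0, -0.001, 0, 0, 0],
    [0, 0, 0, 0, 0, 0]
  ]
}}

```text
clock: 12.1
tool_pos: [0.4969, -0.2264, 0.0348]
orientation: [179.6, 44.7, -100.3]
force: [-0.3, -0.5, -0.3]
opening: 0.0526
gripper_force: 30.0
```

Request:
{"method": "play_rows", "body": {
  "deltas": [
    [0, 0, 0, 0, 0, 0],
    [0, 0, 0, 0, 0, 0],
    [0, 0, 0, 0, 0, 0],
    [0, 0, 0, 0, 0, 0],
    [0, 0, 0, 0, 0, 0],
    [0, 0, 0, 0, 0, 0]
  ],
  "gripper": 1
}}

```text
clock: 12.7
tool_pos: [0.4968, -0.2263, 0.0344]
orientation: [179.6, 44.8, -100.3]
force: [0.2, -0.8, -0.0]
opening: 0.0869
gripper_force: 0.0
```

Request:
{"method": "play_rows", "body": {
  "deltas": [
    [-0.0016, -0.0106, 0.0105, 0, 0, 0],
    [-0.0016, -0.0106, 0.0105, 0, 0, 0],
    [-0.0016, -0.0106, 0.0105, 0, 0, 0],
    [-0.0016, -0.0106, 0.0105, 0, 0, 0],
    [-0.0016, -0.0106, 0.0105, 0, 0, 0],
    [-0.0016, -0.0106, 0.0105, 0, 0, 0],
    [-0.0016, -0.0106, 0.0105, 0, 0, 0],
    [-0.0016, -0.0106, 0.0105, 0, 0, 0],
    [-0.0016, -0.0106, 0.0105, 0, 0, 0],
    [-0.0016, -0.0106, 0.0105, 0, 0, 0]
  ]
}}

```text
clock: 13.7
tool_pos: [0.4838, -0.3117, 0.119]
orientation: [179.6, 44.8, -100.3]
force: [-0.6, -0.2, 0.3]
opening: 0.0878
gripper_force: 0.0
```

```bash
python3 -c "
from go import *
to([.484,-.311,.27],80,0)
import h,cv2
for n in('top','scene'):
  p,d=snapshot(n);C=h.cloud(n,d);C[d==0]=9
  R=np.linalg.norm(C[...,:2]-[.497,-.226],axis=-1)
  for a,b in((.064,.078),(.02,.05)):
    q=C[(R<.05)&(C[...,2]>a)&(C[...,2]<b)];print(n,len(q),cv2.minEnclosingCircle(q[:,:2].astype(np.float32)))
  if n=='top':
    cv2.imwrite('pics/t6raw.png',p)
    g=cv2.GaussianBlur(cv2.cvtColor(p,cv2.COLOR_BGR2GRAY),(3,3),0);m=((g>75)*255).astype(np.uint8)[205:305,292:380]
    for c in cv2.findContours(m,cv2.RETR_LIST,cv2.CHAIN_APPROX_NONE)[0]:
      if len(c)>60:
        (u,v),ax,_=cv2.fitEllipse(c);u+=292;v+=205;print('ell',u,v,ax,h.cast('top',u,v,.045)[:2],h.cast('top',u,v,.037)[:2])
    k=C[(np.linalg.norm(C[...,:2]-[.53,.21],axis=-1)<.03)&(C[...,2]>.08)&(C[...,2]<.1)];print('knob',cv2.minEnclosingCircle(k[:,:2].astype(np.float32)),k.mean(0))
"
```

```text
t 13.7 pos [ 0.4838 -0.3117  0.119 ] z [ 0.119   0.694  -0.7101] y [-0.9847  0.1741  0.0052] q [-39.5  34.6   6.8 -37.7 -88.8  39.4] F [-0.6 -0.2  0.3] open 0.08780678264929566 0.0
dpos mm [  0.1515   0.7487 150.9594] units [0.0002 0.0009 0.1887] turn units [-0.2451  0.0417  0.0008]
top 263 ((0.4952823221683502, -0.22411467134952545), 0.03126237541437149)
top 200 ((0.4949008822441101, -0.22470276057720184), 0.027727149426937103)
ell 370.6856994628906 300.29488372802734 (7.916346073150635, 44.949798583984375) [ 0.451  -0.0955] [ 0.4513 -0.0962]
ell 337.4125099182129 247.86485290527344 (31.793615341186523, 45.59880828857422) [ 0.5417 -0.0354] [ 0.5427 -0.0356]
ell 334.69826889038086 254.22363662719727 (63.05396270751953, 63.554203033447266) [ 0.5303 -0.0308] [ 0.5312 -0.031 ]
ell 375.2014389038086 213.78146743774414 (8.310861587524414, 44.08234786987305) [ 0.6046 -0.1013] [ 0.6061 -0.102 ]
ell 302.45812034606934 209.61543083190918 (9.820930480957031, 57.63819885253906) [0.6087 0.0284] [0.6102 0.0287]
knob ((0.5305324792861938, 0.21105165779590607), 0.014147824607789516) [0.53   0.2108 0.0892]
scene 394 ((0.49681025743484497, -0.22553953528404236), 0.03140249848365784)
scene 849 ((0.4965860843658447, -0.22604461014270782), 0.02854457125067711)
```

Request:
{"method": "play_rows", "body": {
  "deltas": [
    [0, 0, 0.019, -0.0245, 0.0042, 0],
    [0, 0, 0.019, -0.0245, 0.0042, 0],
    [0, 0, 0.019, -0.0245, 0.0042, 0],
    [0, 0, 0.019, -0.0245, 0.0042, 0],
    [0, 0, 0.019, -0.0245, 0.0042, 0],
    [0, 0, 0.019, -0.0245, 0.0042, 0],
    [0, 0, 0.019, -0.0245, 0.0042, 0],
    [0, 0, 0.019, -0.0245, 0.0042, 0],
    [0, 0, 0.019, -0.0245, 0.0042, 0],
    [0, 0, 0.019, -0.0245, 0.0042, 0]
  ]
}}

```text
clock: 14.8
tool_pos: [0.4841, -0.3106, 0.2712]
orientation: [-179.9, -0.1, -100.1]
force: [-0.9, -0.7, -0.4]
opening: 0.0878
gripper_force: 0.0
```

Request:
{"method": "play_rows", "body": {
  "deltas": [
    [0.0035, 0.039, 0, 0, 0, 0],
    [0.0035, 0.039, 0, 0, 0, 0],
    [0.0035, 0.039, 0, 0, 0, 0],
    [0.0035, 0.039, 0, 0, 0, 0],
    [0.0035, 0.039, 0, 0, 0, 0],
    [0.0035, 0.039, 0, 0, 0, 0],
    [0.0035, 0.039, 0, 0, 0, 0],
    [0.0035, 0.039, 0, 0, 0, 0],
    [0.0035, 0.039, 0, 0, 0, 0],
    [0.0035, 0.039, 0, 0, 0, 0]
  ]
}}

```text
clock: 15.8
tool_pos: [0.5115, 0.0024, 0.2702]
orientation: [180.0, 0.0, -100.1]
force: [0.5, -0.3, 0.5]
opening: 0.0877
gripper_force: 0.0
```

Request:
{"method": "play_rows", "body": {
  "deltas": [
    [0.003, 0.033, 0, 0, 0, 0],
    [0.003, 0.033, 0, 0, 0, 0],
    [0.003, 0.033, 0, 0, 0, 0],
    [0.003, 0.033, 0, 0, 0, 0],
    [0.003, 0.033, 0, 0, 0, 0],
    [0.003, 0.033, 0, 0, 0, 0],
    [0.003, 0.033, 0, 0, 0, 0],
    [0.003, 0.033, 0, 0, 0, 0],
    [0, 0, -0.02, 0, 0, 0],
    [0, 0, -0.04, 0, 0, 0]
  ]
}}

```text
clock: 16.8
tool_pos: [0.532, 0.214, 0.2236]
orientation: [-179.8, 0.2, -100.0]
force: [0.3, -0.8, 0.1]
opening: 0.0878
gripper_force: 0.0
```

```bash
python3 -c "
from go import *
import h,cv2
M=camera_model('wrist');to([.5303,.2109,.077],80,0)
p,d=snapshot('wrist');cv2.imwrite('pics/w7.png',p);np.savez('w7.npz',d=d,T=M['world_to_cam'],k=[M['fx'],M['cx'],M['cy']])
f,cx,cy=M['fx'],M['cx'],M['cy'];v,u=np.mgrid[:480,:640];x=(u-cx)/f;y=(v-cy)/f;r=np.hypot(x,y)+1e-9
t=np.tan(np.minimum(r,1.4))/r;P=np.stack([x*t*d,y*t*d,d],-1);T=M['world_to_cam'];W=(P-T[:3,3])@T[:3,:3]
m=(d>0)&(np.linalg.norm(W[...,:2]-[.53,.21],axis=-1)<.09)
q=W[m&(W[...,2]>.085)&(W[...,2]<.096)];print('knob',len(q),cv2.minEnclosingCircle(q[:,:2].astype(np.float32)) if len(q) else 0)
q=W[m&(W[...,2]>.02)&(W[...,2]<.04)];print('flange',len(q),cv2.minEnclosingCircle(q[:,:2].astype(np.float32)) if len(q) else 0)
"
```

```text
t 16.8 pos [0.532  0.214  0.2236] z [ 0.0034  0.0027 -1.    ] y [-0.9847  0.1743 -0.0029] q [ 41.5  11.8 -14.5   0.  -63.5 -51.5] F [ 0.3 -0.8  0.1] open 0.08777608417904348 0.0
dpos mm [  -1.6939   -3.0884 -146.575 ] units [-0.0021 -0.0039 -0.1832] turn units [-0.0009  0.0011  0.0002]
knob 1009 ((0.5324915051460266, 0.21209251880645752), 0.0142164696007967)
flange 10720 ((0.5323203802108765, 0.21239826083183289), 0.05833493918180466)
```

View pics/w7.png

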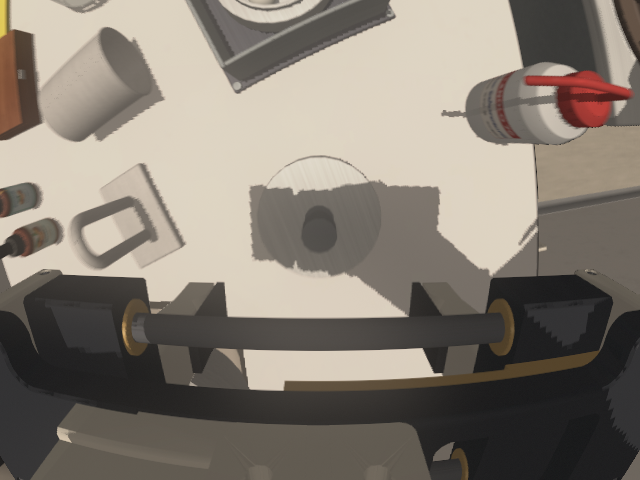

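The wrist view shows the cover's knob at (319,230), centred between the fingers. I'll take the same wrist view over the jar so that the offset is free of camera bias.

Request:
{"method": "play_rows", "body": {
  "deltas": [
    [0, -0.03, 0, 0, 0, 0],
    [0, -0.0375, 0, 0, 0, 0],
    [0, -0.0375, 0, 0, 0, 0],
    [0, -0.0375, 0, 0, 0, 0],
    [0, -0.0375, 0, 0, 0, 0],
    [0, -0.0375, 0, 0, 0, 0],
    [0, -0.0375, 0, 0, 0, 0],
    [0, -0.03, 0, 0, 0, 0],
    [0, -0.0175, 0, 0, 0, 0],
    [0, 0, 0, 0, 0, 0]
  ]
}}

```text
clock: 17.85
tool_pos: [0.5309, -0.0311, 0.2226]
orientation: [180.0, 0.0, -100.3]
force: [0.2, 1.1, -0.3]
opening: 0.0876
gripper_force: 0.0
```

```bash
cat > wm.py <<'E'
from go import *
import h,cv2
def wcloud():
    M=camera_model('wrist');p,d=snapshot('wrist')
    f,cx,cy=M['fx'],M['cx'],M['cy'];v,u=np.mgrid[:480,:640];x=(u-cx)/f;y=(v-cy)/f;r=np.hypot(x,y)+1e-9
    t=np.tan(np.minimum(r,1.4))/r;P=np.stack([x*t*d,y*t*d,d],-1);T=M['world_to_cam'];W=(P-T[:3,3])@T[:3,:3];W[d==0]=9
    return p,W
def sel(W,c,r,a,b):
    return W[(np.linalg.norm(W[...,:2]-c,axis=-1)<r)&(W[...,2]>a)&(W[...,2]<b)]
E
python3 -c "
from wm import *
st();p,W=wcloud();cv2.imwrite('pics/w8.png',p);f32=np.float32
for nm,r,a,b in(('shoulder',.068,.030,.041),('rim',.068,.041,.05),('all',.068,.03,.05)):
    q=sel(W,[.531,-.031],r,a,b);hu=cv2.convexHull(q[:,:2].astype(f32))[:,0];print(nm,len(q),np.median(q[:,2]),cv2.minEnclosingCircle(hu),h.circ(hu))
q=sel(W,[.531,-.031],.13,.068,.082);print('guard',cv2.minAreaRect(q[:,:2].astype(f32)))
"
```

```text
t 17.85 pos [ 0.5309 -0.0311  0.2226] z [-0.0002  0.0002 -1.    ] y [-0.984   0.1781  0.0003] q [ 17.8   8.1 -19.3  -0.  -62.7 -28. ] F [ 0.2  1.1 -0.3] open 0.08756949747444347 0.0
shoulder 6009 0.035808080503666455 ((0.5328369140625, -0.030163735151290894), 0.05824233219027519) (array([ 0.5328, -0.0303]), np.float64(0.057667331909661564))
rim 1456 0.04382199411544459 ((0.5328159332275391, -0.030313169583678246), 0.04624289274215698) (array([ 0.5329, -0.0302]), np.float64(0.04572063008635951))
all 7465 0.036111313194158806 ((0.5328369140625, -0.030163735151290894), 0.05824233219027519) (array([ 0.5328, -0.0303]), np.float64(0.057667331909661564))
guard ((0.5328027606010437, -0.03011436015367508), (0.1585198938846588, 0.15863890945911407), 17.096397399902344)
```

Request:
{"method": "play_rows", "body": {
  "deltas": [
    [0, 0.03, 0, 0, 0, 0],
    [0, 0.0375, 0, 0, 0, 0],
    [0, 0.0375, 0, 0, 0, 0],
    [0, 0.0375, 0, 0, 0, 0],
    [0, 0.0375, 0, 0, 0, 0],
    [0, 0.0375, 0, 0, 0, 0],
    [0, 0.0375, 0, 0, 0, 0],
    [0, 0.03, 0, 0, 0, 0],
    [-0.0005, 0.016, 0, 0, 0, 0],
    [0, 0, 0, 0, 0, 0]
  ]
}}

```text
clock: 18.9
tool_pos: [0.5304, 0.2131, 0.2221]
orientation: [180.0, 0.0, -100.0]
force: [-1.0, 0.4, -0.2]
opening: 0.0878
gripper_force: 0.0
```

Request:
{"method": "play_rows", "body": {
  "deltas": [
    [0, 0, -0.015, 0, 0, 0],
    [0, 0, -0.025, 0, 0, 0],
    [0, 0, -0.03, 0, 0, 0],
    [0, 0, -0.03, 0, 0, 0],
    [0, 0, -0.03, 0, 0, 0],
    [0, 0, -0.025, 0, 0, 0],
    [0, 0, -0.015, 0, 0, 0],
    [0, 0, -0.01, 0, 0, 0],
    [0, 0, 0, 0, 0, 0],
    [0, 0, 0, 0, 0, 0]
  ]
}}

```text
clock: 19.9
tool_pos: [0.5312, 0.211, 0.0789]
orientation: [-180.0, 0.0, -100.1]
force: [0.2, -0.1, 0.5]
opening: 0.088
gripper_force: 0.0
```

```bash
python3 -c "
from wm import *
to([.5312,.2115,.0775],80,0);p,W=wcloud();f32=np.float32
q=sel(W,[.531,.212],.068,.022,.038);hu=cv2.convexHull(q[:,:2].astype(f32))[:,0];print(len(q),np.median(q[:,2]),cv2.minEnclosingCircle(hu),h.circ(hu))
"
```

```text
t 19.9 pos [0.5312 0.211  0.0789] z [ 0.0008  0.0005 -1.    ] y [-0.9844  0.1762 -0.0007] q [ 41.3  20.2 -24.4   0.  -45.4 -51.4] F [ 0.2 -0.1  0.5] open 0.08799779842276052 0.0
dpos mm [ 0.0122  0.5046 -1.4244] units [ 0.      0.0006 -0.0018] turn units [-0.0002  0.0002  0.0008]
23037 0.029106579825282596 ((0.5321260690689087, 0.21243755519390106), 0.058265332132577896) (array([0.5323, 0.2122]), np.float64(0.05763911396292697))
```

Good. Close on the knob, check where the cover sits relative to the tool, then lift.

Request:
{"method": "play_rows", "body": {
  "deltas": [
    [0, 0, -0.0015, 0, 0, 0],
    [0, 0, 0, 0, 0, 0],
    [0, 0, 0, 0, 0, 0],
    [0, 0, 0, 0, 0, 0],
    [0, 0, 0, 0, 0, 0],
    [0, 0, 0, 0, 0, 0],
    [0, 0, 0, 0, 0, 0],
    [0, 0, 0, 0, 0, 0],
    [0, 0, 0, 0, 0, 0],
    [0, 0, 0, 0, 0, 0]
  ],
  "gripper": -1
}}

```text
clock: 20.95
tool_pos: [0.5309, 0.211, 0.0772]
orientation: [-180.0, 0.0, -100.1]
force: [0.7, -0.1, 0.2]
opening: 0.0272
gripper_force: 30.0
```

Request:
{"method": "play_rows", "body": {
  "deltas": [
    [0, 0, 0.004, 0, 0, 0],
    [0, 0, 0.01, 0, 0, 0],
    [0, 0, 0.02, 0, 0, 0],
    [0, 0, 0.025, 0, 0, 0],
    [0, 0, 0.025, 0, 0, 0],
    [0, 0, 0.025, 0, 0, 0],
    [0, 0, 0.02, 0, 0, 0],
    [0, 0, 0.015, 0, 0, 0],
    [0, 0, 0.006, 0, 0, 0],
    [0, 0, 0, 0, 0, 0]
  ]
}}

```text
clock: 21.95
tool_pos: [0.5309, 0.211, 0.1977]
orientation: [-180.0, 0.1, -100.1]
force: [-1.1, 1.0, -2.4]
opening: 0.0268
gripper_force: 30.0
```

```bash
python3 -c "
from wm import *
o,R=st();p,W=wcloud();f32=np.float32;z=o['tool_pos'][2]-.077
q=sel(W,[.531,.212],.068,z+.022,z+.038);hu=cv2.convexHull(q[:,:2].astype(f32))[:,0];print(len(q),np.median(q[:,2]),cv2.minEnclosingCircle(hu),h.circ(hu))
A=np.linalg.lstsq(np.c_[q[:,:2],np.ones(len(q))],q[:,2],rcond=None)[0];print('tilt',A)
"
```

```text
t 21.95 pos [0.5309 0.211  0.1977] z [ 0.0007  0.0009 -1.    ] y [-0.9844  0.1762 -0.0006] q [ 41.3  12.9 -16.6  -0.  -60.4 -51.4] F [-1.1  1.  -2.4] open 0.02683918714355299 29.999550551001448
18198 0.14959180540842976 ((0.5320391058921814, 0.21242846548557281), 0.058191120624542236) (array([0.532 , 0.2124]), np.float64(0.05764852380230066))
tilt [0.0024 0.0079 0.1469]
```

Request:
{"method": "play_rows", "body": {
  "deltas": [
    [0, -0.015, 0, 0, 0, 0],
    [0.0011, -0.03, 0, 0, 0, 0],
    [0, -0.038, 0, 0, 0, 0],
    [0, -0.04, 0, 0, 0, 0],
    [0, -0.04, 0, 0, 0, 0],
    [0, -0.04, 0, 0, 0, 0],
    [0, -0.038, 0, 0, 0, 0],
    [0, -0.032, 0, 0, 0, 0],
    [0, -0.02, 0, 0, 0, 0],
    [0, -0.0099, 0, 0, 0, 0]
  ]
}}

```text
clock: 23.0
tool_pos: [0.5308, -0.0332, 0.1963]
orientation: [179.9, -0.0, -100.2]
force: [0.7, -0.1, -2.3]
opening: 0.0271
gripper_force: 30.0
```

Request:
{"method": "play_rows", "body": {
  "deltas": [
    [0, 0, 0, 0, 0, 0],
    [0, 0, -0.01, 0, 0, 0],
    [0, 0, -0.015, 0, 0, 0],
    [0, 0, -0.015, 0, 0, 0],
    [0, 0, -0.01, 0, 0, 0],
    [0, 0, -0.005, 0, 0, 0],
    [0, 0, 0, 0, 0, 0],
    [0, 0, 0, 0, 0, 0]
  ]
}}

```text
clock: 23.8
tool_pos: [0.5319, -0.0313, 0.1533]
orientation: [-180.0, 0.0, -100.1]
force: [-0.0, 0.0, -2.2]
opening: 0.0273
gripper_force: 30.0
```

```bash
python3 -c "
from wm import *
o,R=to([.5317,-.0313,.1145],80,0) or st();p,W=wcloud();cv2.imwrite('pics/w9.png',p);f32=np.float32;z=o['tool_pos'][2]-.077
q=sel(W,[.532,-.031],.068,z+.022,z+.038);hu=cv2.convexHull(q[:,:2].astype(f32))[:,0];print(len(q),np.median(q[:,2]),cv2.minEnclosingCircle(hu),h.circ(hu))
q=sel(W,[.531,-.031],.13,.068,.082);print('guard',cv2.minAreaRect(q[:,:2].astype(f32)))
for n in('top','scene'):
  _,d=snapshot(n);C=h.cloud(n,d);C[d==0]=9
  q=sel(C,[.531,-.031],.068,z+.024,z+.036);hu=cv2.convexHull(q[:,:2].astype(f32))[:,0];print(n,len(q),np.median(q[:,2]),cv2.minEnclosingCircle(hu),h.circ(hu))
"
```

```text
t 23.8 pos [ 0.5319 -0.0313  0.1533] z [ 0.0004  0.     -1.    ] y [-0.9844  0.1759 -0.0004] q [ 17.7  11.9 -24.5   0.  -53.6 -27.9] F [-0.   0.  -2.2] open 0.027272188311474186 29.999537792173214
dpos mm [ -0.2342  -0.0252 -38.8309] units [-0.0003 -0.     -0.0485] turn units [-0.      0.0001  0.0007]
t 23.8 pos [ 0.5319 -0.0313  0.1533] z [ 0.0004  0.     -1.    ] y [-0.9844  0.1759 -0.0004] q [ 17.7  11.9 -24.5   0.  -53.6 -27.9] F [-0.   0.  -2.2] open 0.027272188311474186 29.999537792173214
18194 0.105256898605632 ((0.5330134630203247, -0.029811520129442215), 0.058101095259189606) (array([ 0.533 , -0.0298]), np.float64(0.05764533874353906))
guard ((0.5329425930976868, -0.029862716794013977), (0.15897299349308014, 0.15867622196674347), 16.87972068786621)
top 402 0.106154670419005 ((0.5175920724868774, -0.033504512161016464), 0.056182585656642914) (array([ 0.5293, -0.0313]), np.float64(0.05601221495312226))
scene 2063 0.10760051592179325 ((0.5311194658279419, -0.032171886414289474), 0.05959039553999901) (array([ 0.5313, -0.0318]), np.float64(0.05796323522380966))
```

The cover is centred to within about 0.2 mm of the guard, so I'll lower it.

Request:
{"method": "play_rows", "body": {
  "deltas": [
    [0, 0, -0.005, 0, 0, 0],
    [0, 0, -0.008, 0, 0, 0],
    [0, 0, -0.008, 0, 0, 0],
    [0, 0, -0.008, 0, 0, 0],
    [0, 0, -0.006, 0, 0, 0],
    [0, 0, -0.003, 0, 0, 0],
    [0, 0, -0.002, 0, 0, 0],
    [0, 0, -0.002, 0, 0, 0]
  ]
}}

```text
clock: 24.75
tool_pos: [0.5318, -0.0314, 0.1195]
orientation: [-180.0, 0.0, -100.1]
force: [0.4, 0.6, -3.8]
opening: 0.0272
gripper_force: 30.0
```

Request:
{"method": "play_rows", "body": {
  "deltas": [
    [0, 0, -0.002, 0, 0, 0],
    [0, 0, -0.002, 0, 0, 0],
    [0, 0, -0.0015, 0, 0, 0],
    [0, 0, -0.001, 0, 0, 0],
    [0, 0, 0, 0, 0, 0],
    [0, 0, 0, 0, 0, 0]
  ]
}}

```text
clock: 25.35
tool_pos: [0.5317, -0.0314, 0.1144]
orientation: [-180.0, 0.0, -100.1]
force: [-0.7, 0.2, -2.9]
opening: 0.0267
gripper_force: 30.0
```

```bash
python3 -c "
from wm import *
o,R=st();p,W=wcloud();q=sel(W,[.533,-.030],.068,.05,.085);print(np.median(q[:,2]));A=np.linalg.lstsq(np.c_[q[:,:2],np.ones(len(q))],q[:,2],rcond=None)[0];print(A)"
```

```text
t 25.35 pos [ 0.5317 -0.0314  0.1144] z [ 0.0002  0.0002 -1.    ] y [-0.9844  0.1761 -0.0001] q [ 17.7  14.5 -27.2  -0.  -48.4 -27.9] F [-0.7  0.2 -2.9] open 0.02673808945775052 29.999629682279192
0.06637221496927827
[0.005  0.0239 0.0651]
```

Slid over the spigot with no contact. Lower the last bit until it touches, then release and rise.

Request:
{"method": "play_rows", "body": {
  "deltas": [
    [0, 0, -0.0006, 0, 0, 0],
    [0, 0, -0.0006, 0, 0, 0],
    [0, 0, 0, 0, 0, 0]
  ]
}}

```text
clock: 25.7
tool_pos: [0.5318, -0.0314, 0.1141]
orientation: [-180.0, 0.0, -100.1]
force: [-2.7, 1.4, 5.3]
opening: 0.0274
gripper_force: 30.0
```

Request:
{"method": "play_rows", "body": {
  "deltas": [
    [0, 0, 0, 0, 0, 0],
    [0, 0, 0, 0, 0, 0],
    [0, 0, 0, 0, 0, 0],
    [0, 0, 0, 0, 0, 0],
    [0, 0, 0, 0, 0, 0],
    [0, 0, 0, 0, 0, 0],
    [0, 0, 0, 0, 0, 0]
  ],
  "gripper": 1
}}

```text
clock: 26.4
tool_pos: [0.5317, -0.0314, 0.1133]
orientation: [180.0, 0.0, -100.1]
force: [0.3, -0.4, -0.7]
opening: 0.0778
gripper_force: 0.0
```

Request:
{"method": "play_rows", "body": {
  "deltas": [
    [0, 0, 0.006, 0, 0, 0],
    [0, 0, 0.02, 0, 0, 0],
    [0, 0, 0.03, 0, 0, 0],
    [0, 0, 0.03, 0, 0, 0],
    [0, 0, 0.03, 0, 0, 0],
    [0, 0, 0.03, 0, 0, 0],
    [0, -0.03, 0, 0, 0, 0],
    [0, -0.03, 0, 0, 0, 0],
    [0, -0.03, 0, 0, 0, 0],
    [0, -0.03, 0, 0, 0, 0]
  ]
}}

```text
clock: 27.4
tool_pos: [0.5316, -0.1282, 0.2308]
orientation: [-180.0, 0.0, -100.1]
force: [-0.1, 0.4, 0.4]
opening: 0.0876
gripper_force: 0.0
```

```bash
python3 -c "
from wm import *
o,R=st();f32=np.float32
for n in('wrist','top','scene'):
  if n=='wrist': p,W=wcloud()
  else: p,d=snapshot(n);W=h.cloud(n,d);W[d==0]=9
  cv2.imwrite('pics/f_%s.png'%n,p)
  q=sel(W,[.532,-.031],.05,.055,.08);k=sel(W,[.532,-.031],.03,.115,.135)
  print(n,len(q),len(k))
  if len(q)>50:
    A=np.linalg.lstsq(np.c_[q[:,:2],np.ones(len(q))],q[:,2],rcond=None)[0];print('flange z',np.median(q[:,2]),A)
  if len(k): print('knob',np.median(k,0))
"
```

```text
t 27.4 pos [ 0.5316 -0.1282  0.2308] z [ 0.0007  0.0002 -1.    ] y [-0.9844  0.1758 -0.0007] q [  7.    9.1 -16.9  -0.  -64.  -17.1] F [-0.1  0.4  0.4] open 0.08761582902812445 0.0
wrist 3676 920
flange z 0.0660590311171213 [ 0.0003 -0.0003  0.0659]
knob [ 0.5325 -0.0331  0.1258]
top 1123 67
flange z 0.06705050500626705 [ 0.0009 -0.0012  0.0665]
knob [ 0.5217 -0.0309  0.1262]
scene 1502 236
flange z 0.068324692347882 [0.0012 0.0002 0.068 ]
knob [ 0.5269 -0.0352  0.1273]
```

View pics/f_scene.png

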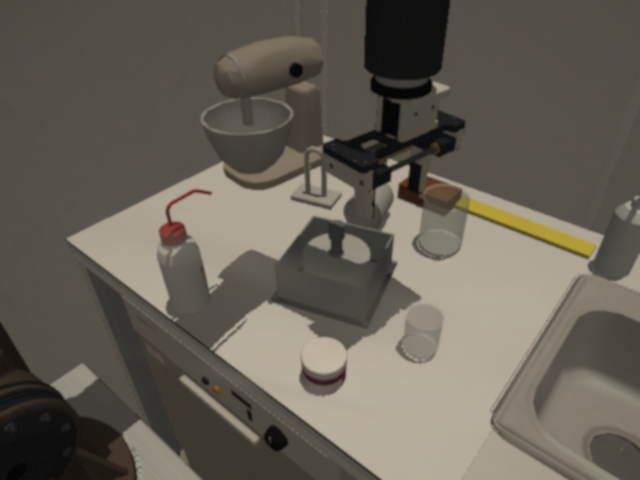

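The flange is level with its top at z≈0.067, so the cover is home in the guard (337,260). The beaker stands empty and upright at (423,330), and nothing else has moved. Handing in.

```bash
python3 -c "
from plant import *;print(close_job())"
```

```text
the job is handed in; nothing more can be done
None
```

The job is handed in: all three balls are in the mill jar, the empty small beaker stands upright on the worktop, and the cover sits level and fully home, finished at about 27.5 s of the 72 s.

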